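# Load the orange backup drive into the drive dock

### The arm

A 6-joint arm with a two-finger parallel gripper is mounted at the origin on a cart in front of the work surface, level with it; the furniture and walls round the work are solid. World frame = base frame: x ahead of the robot, y to its left, z up, the work surface at z = 0. Lengths are in m, angles in rad, forces in N, time in s.
With the tool pointing down it reaches from about 0.35 to 0.975 m from the base axis. Payload 4.9 kg.
Tool frame: the origin (TCP) lies at the very end of the fingers, on their centre line; the grasp point (between the pads) lies 19 mm behind it (ctrl.grasp_offset is the distance from the TCP to the grasp point, in m); z points along the fingers, y is the line along which they close (so a half turn about z gives the same grasp; the last joint's range is limited). The gripper opens to 85 mm and grips with 20 to 120 N. Pads are 22 mm wide; open, the fingers measure 114 mm over their backs; the gripper's body (76 mm by 85 mm) begins 54 mm behind the grasp point. The pads swing forward as they close: fully open they stand 13 mm farther back than shut.
Start: joints at [1.082, 0.053, 1.613, -0, 1.476, -0.119], TCP at [0.226, 0.583, 0.231] pointing down, gripper open.
Joint ranges: [-3.01, 3.01], [-1.01, 2.22], [0.06, 2.58], [-1.02, 4.17], [0.09, 2.62], [-3.14, 3.14]. Speed limits (rad/s): [2.57, 2.57, 3.14, 3.14, 3.14, 3.14].

### API

Orientations are given as a rotation vector (axis times angle).
In Python, from station import ctrl, optics gives the robot as it stands.
- The arm moves only by the shell command python3 -m handwheel 'ROWS' [OPENING] [FORCE]. ROWS is JSON, a list of rows, each an object of numbers: "tx", "ty", "tz": the shift along the tool's x, y, z in mm; "roll": the turn about the tool's z in rad. A call has 1 to 12 rows; each row shifts and turns the commanded pose from where the row before left it, along the tool's axes as they then stand; what a row does not reach is not made up. A row lasts 1/12 s, in which the tool goes at most 41.7 mm and 7.16 degrees, less where a joint would pass 70% of its speed; a pose out of reach is approached as far as the arm can. A call with a gripper value outside its range is refused whole. OPENING is the finger opening in mm, from 0 to 85.4, set as the call begins (- or left out, the last holds). The fingers move at their own pace and stop on an object; FORCE is the grip in N (left out, the last holds). Time passes only in rows, so rows that do not move let the fingers close. It gives the time, the measured TCP pose, the force, the opening and the grip force at its end, in the units of the state.
- ctrl.get_obs(): the state, without advancing time (a new reading comes with each control period).
- optics.get_image(name): name is "side" or "top" or "wrist"; returns (picture, depth): 384x512x3 uint8, red, green, blue; 384x512 float32, m along the optical axis (not along the pixel's ray), 0 where there is no reading.
- optics.camera_params(name): a dict with "mtx" (3x3 intrinsics, pixels), "extrinsics" (4x4, takes a point from camera to world coordinates); the wrist camera has in their place "tool_from_camera" (4x4, takes a point from camera to tool coordinates, whose origin is the TCP and whose axes are the flange's). Camera axes: x right, y down, z forward; pixel columns grow to the right and rows downward; lengths in m; the calibration is good to about 2 mm. A picture is of the moment at which its call begins: read the wrist's pose just before it. camera_params takes no time and is no camera call.
- ctrl.finish_job(): hands the job in; it is judged then, once.
The state is a dict: "t": time; "q": joint angles; "dq": joint speeds; "effort": joint torques, N m; "tool_pos": TCP position; "tool_rot": TCP orientation; "contact_force": force on the tool from outside, world axes, zero at the start; "wrist_torque": the same for the moment, N m; "opening": finger opening in m; "grip_force": force on a finger pad.
Only numpy, scipy, OpenCV 4.12 (cv2) and the standard library are available. Lean on these libraries where they do the work, as an engineer would, in place of code of your own. Each camera call takes 0.05 s, during which the arm holds its last target. There are 200 camera calls.

### The job

Change-over for tonight's backup: press the eject key on top of the drive dock so that its tray pops out, lay the orange drive in the tray's recess with its connector nose towards the dock, then push the tray home until it clicks and stays shut. Work by feel: never push the dock, its key or its tray with more than 25 N, lower the drive in without dropping or forcing it, and stop pushing at the click, for the connector behind must not be leaned on with more than 10 N. Leave the blue drive and the other things on the desk where they are.

Things in the scene. Friction and masses are not known exactly. Their poses are not given: they have to be found in the camera images.
- dock: Drive dock: dark grey housing 150 deep (x) x 130 wide (y) x 62 mm high, fixed to the desk. Origin: centre of its underside, on the desk; x points to the dock's back, so the front with the tray faces -x and the right side is -y.
- dock_mouth (a point): Middle of the tray mouth in the dock's front face, 26 mm above the desk. The mouth's upper edge is 39 mm above the desk: a seated drive passes 3 mm under it; one that rides on the recess's rim catches on it.
- eject_top (a point): Centre of the top of the eject key: light grey, 26 (x) x 36 (y) mm, with a dark eject mark, on the dock's top near the front right, standing 10 mm proud of it. It is pressed straight down.
- eject_key (a joint): Eject key's travel in m: 0 up, 0.009 fully down at a hard stop. Sprung: 2 N at first, 4.5 N at 4 mm, 7.5 N at the bottom; the tray is let go between 3.5 and 5 mm. As the tray is pushed home the latch draws the key about 5 mm down and it snaps up again: that is the click.
- dock_tray (a joint): Tray's travel in m: 0 latched, 0.105 fully out along the dock's -x. Released, a spring drives it all the way out at 0.25 m/s and holds it. Pushing in takes 5.5 to 7 N, over the last 7 mm rising to 13 to 17 N (riding over the latch), falling back to 6.5 N at once as it clicks at 0; a hard stop lies 1.5 mm beyond. Let go before the click, it springs out again.
- tray_front (a point): Middle of the outer face of the tray's aluminium front panel (118 wide, 40 high, from 6 to 46 mm above the desk, 6 mm thick); this point is 30 mm above the desk and moves with the tray. Shut, it stands 6 mm in front of the mouth. Push here, along the dock's +x.
- tray_nest (a point): Centre of the floor of the tray's recess, 16 mm above the desk; axes as the dock's; moves with the tray, 57 mm behind the panel's face. The recess is 95 (x) x 55 (y) mm, its rim 8 mm high and 4 mm thick, with a 43 mm gap in the middle of both long sides for the fingers. Seated, the orange drive's origin lies within 2 mm of this point.
- nest_key (a point): Middle of the recess's inner end (towards the dock), at the rim's height, 24 mm above the desk. Two corner blocks there leave a way 39 mm wide and 14.5 mm long for the connector nose, so the drive goes down only with its nose to the dock.
- tray_catch (a point): Top of the tray's steel catch, 35 mm above the desk, 14 mm long, beside the recess on the right close behind the panel, 32 to 45 mm right of the middle: keep the fingers off it.
- orange_drive: Backup drive: dark cartridge with orange rubber ends and a white blank label with an orange stripe, 92 (x, with its nose) x 52 (y) x 20 mm, 0.1 to 0.2 kg, lying flat. Origin: centre of its underside; x points along its length to the connector nose. Its lower edges are bevelled by 2.5 mm. Grasp it across its width (y), about the middle.
- orange_drive_nose (a point): Tip of the orange drive's connector nose (black, gold contacts on top, 36 wide, 16 long, 13 mm thick), 46 mm from the drive's origin and 8.5 mm above its underside.
- blue_drive: The other drive, alike but with blue ends: stays where it lies. Origin: centre of its underside.
- mug: White mug with leaves on it, 92 mm wide without its handle, 95 mm high, on a cork coaster; stays. Origin: under its middle.
- phone: Black phone lying face down, 150 x 74 x 12 mm; stays. Origin: centre of its underside.
- sticky_block: Block of yellow sticky notes, 76 x 77 x 27 mm; stays. Origin: centre of its underside.
- usb_stick: Black memory stick with an orange mark, 18 x 54 x 8 mm; stays. Origin: centre of its underside.
- binder_clip: Black binder clip, 24 x 32 x 36 mm; stays. Origin: under its middle.
Mind the look-alikes: they are no part of the job. What is shaped like the orange_drive but turquoise is not meant.

How it is judged:
On the way, in this order (a step that is already met when the one before it is completed fails the run):
1. the eject key has been pressed and the tray has popped fully out (value of joint dock_tray above 0.095 m), for 0.2 s.
2. the orange drive lies seated in the recess of the open tray, nose towards the dock, and is let go (value of joint dock_tray above 0.095 m and x of orange_drive in the frame of tray_nest between -0.004 and 0.004 m and y of orange_drive in the frame of tray_nest between -0.004 and 0.004 m and z of orange_drive in the frame of tray_nest below 0.003 m and angle between orange_drive's own z axis and vertical below 0.08 rad and x of orange_drive_nose in the frame of tray_nest above 0.035 m and contact force between the fingers and orange_drive below 0.1 N), for 0.2 s.
At the end, for the whole second after the job is handed in: The tray is latched shut (joint dock_tray under 2 mm) with the eject key up again (under 1.5 mm), and the orange drive lies in its recess: origin within 4 mm of site tray_nest along x and y, no more than 3 mm above it, tilted less than 0.08 rad, nose towards the dock's back; everything is at rest (value of joint dock_tray below 0.002 m and value of joint eject_key below 0.0015 m and x of orange_drive in the frame of tray_nest between -0.004 and 0.004 m and y of orange_drive in the frame of tray_nest between -0.004 and 0.004 m and z of orange_drive in the frame of tray_nest below 0.003 m and angle between orange_drive's own z axis and vertical below 0.08 rad and x of orange_drive_nose in the frame of tray_nest above 0.035 m and linear speed of orange_drive below 0.02 m/s); the robot touches nothing.
It fails at once if the robot pushes or strikes the dock, its key or its tray with more than 25 N (contact force between any of the arm, the fingers and dock above 25 N).
It fails at once if the tray, once home against its stop, is leaned on with more than 10 N (value of joint dock_tray below -0.0008 m and contact force between the fingers and dock above 10 N).
It fails at once if the orange drive is dropped or pressed onto the dock or its tray with more than 45 N (contact force between orange_drive and dock above 45 N).
It fails at once if the blue drive or the mug is shifted by more than 25 mm, or the mug tipped (distance of any of blue_drive, mug from where it was at the start of the episode above 0.025 m or angle between mug's own z axis and vertical above 0.3 rad).
It fails at once if the phone, sticky notes, memory stick or binder clip is shifted by more than 25 mm (distance of any of phone, sticky_block, usb_stick, binder_clip from where it was at the start of the episode above 0.025 m).
It also fails if it takes over 70 s, if anything falls off the work surface, if the arm or the gripper's body presses on something with over 40 N, if the wrist force passes 120 N, or if a joint passes its speed limit or range.

## Working session

There is one attempt and no reset: what is moved stays moved. The work goes in short steps, Python scripts to look and compute and a shell command to move; the robot and the scene stay as the last step left them, time stands still between calls to the robot, and variables do not carry over. Pictures are saved under pics/ and viewed, at most 13 in all, crops included, and the job is handed in when it is done.

```bash
ls; mkdir -p pics
cat > h.py <<'E'
import numpy as np, cv2
from scipy.spatial.transform import Rotation as R
from station import ctrl, optics
def pose(o):
    T=np.eye(4);T[:3,:3]=R.from_rotvec(o["tool_rot"]).as_matrix();T[:3,3]=o["tool_pos"];return T
def grab(name,fn=None):
    o=ctrl.get_obs();im,d=optics.get_image(name);p=optics.camera_params(name)
    E=np.array(p["extrinsics"]) if "extrinsics" in p else pose(o)@np.array(p["tool_from_camera"])
    if fn: cv2.imwrite(fn,im[:,:,::-1])
    return im,d,np.array(p["mtx"]),E
def ray(K,E,uv,z):
    r=E[:3,:3]@np.linalg.inv(K)@np.array([uv[0],uv[1],1.]);c=E[:3,3];return c+r*(z-c[2])/r[2]
def cloud(d,K,E):
    v,u=np.indices(d.shape);P=np.stack([(u-K[0,2])/K[0,0]*d,(v-K[1,2])/K[1,1]*d,d],-1)
    return P@E[:3,:3].T+E[:3,3]
def show():
    o=ctrl.get_obs();T=pose(o);print("t",round(o["t"],2),"pos",np.round(o["tool_pos"],4),"\n",np.round(T[:3,:3],4),"F",np.round(o["contact_force"],2),"open",o["opening"],o["grip_force"])
E
python3 - <<'E'
from h import *
show()
a=grab("top");b=grab("side")
for n,x in(("top",a),("side",b)):
    np.savez("pics/%s.npz"%n,*x);cv2.imwrite(f"pics/{n}0.png",x[0][:,:,::-1]);print(n,x[3].round(3),x[2].round(1))
E
```

```text
pics
t 0.0 pos [0.2256 0.5822 0.23  ] 
 [[-9.324e-01  3.615e-01 -1.000e-03]
 [ 3.615e-01  9.324e-01 -1.800e-03]
 [ 2.000e-04 -2.100e-03 -1.000e+00]] F [0.47 0.04 0.02] open 0.08532458878786418 0.0
top [[ 0.003 -0.998  0.069  0.433]
 [-1.    -0.003  0.003  0.122]
 [-0.003 -0.069 -0.998  1.382]
 [ 0.     0.     0.     1.   ]] [[437.7   0.  257.4]
 [  0.  437.7 195.3]
 [  0.    0.    1. ]]
side [[ 0.924 -0.218  0.314  0.101]
 [-0.382 -0.574  0.724 -0.869]
 [ 0.023 -0.789 -0.614  0.919]
 [ 0.     0.     0.     1.   ]] [[446.3   0.  257. ]
 [  0.  446.3 189.2]
 [  0.    0.    1. ]]
```

View pics/top0.png

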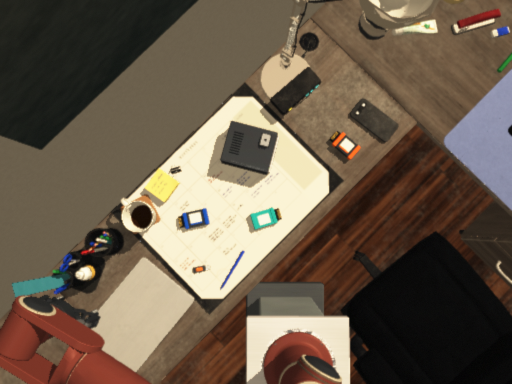

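View pics/side0.png

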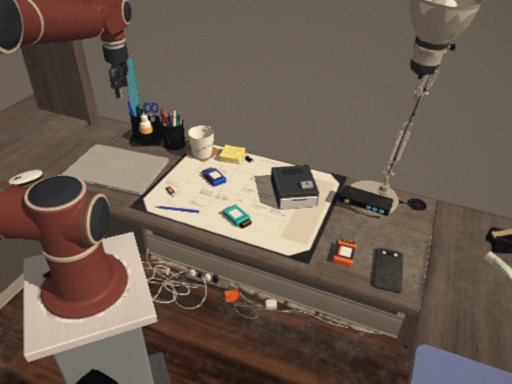

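The top view shows the dock at (249,147) with its key at (265,141); the tray panel faces image-right, i.e. world -y, as the side view confirms with the panel at (298,203).

Candidates for the orange drive:
- Orange drive at top (345,145) / side (345,252): orange ends, matches the description.
- Turquoise drive at (265,218): look-alike.
- Blue drive at (194,219): must stay.
- USB stick with orange mark at (199,269): too small.

I choose (345,145) and check it in a close crop.

Run:
```python
from h import *
a=[np.load("pics/top.npz")[f"arr_{i}"] for i in range(4)];b=[np.load("pics/side.npz")[f"arr_{i}"] for i in range(4)]
c=np.hstack([cv2.resize(a[0][100:190,300:400],(400,360),interpolation=2),cv2.resize(b[0][215:305,305:405],(400,360),interpolation=2)])
cv2.imwrite("pics/crop.png",c[:,:,::-1])
for im,d,K,E in(a,b):
    P=cloud(d,K,E);h=cv2.cvtColor(im,cv2.COLOR_RGB2HSV)
    desk=(abs(P[...,2])<.01)&(P[...,0]>.4)&(P[...,0]<.8);print("desk z",np.median(P[...,2][desk]))
    o=(h[...,0]<15)&(h[...,1]>170)&(h[...,2]>140)&(P[...,0]>.5)&(P[...,1]<-.05)&(P[...,1]>-.3)&(abs(P[...,2])<.05)
    print("orange",P[o].mean(0).round(3),np.percentile(P[o][:,2],[10,50,90]).round(4),o.sum())
    m=(abs(P[...,2]-.062)<.006)&(np.hypot(P[...,0]-.67,P[...,1]-.147)<.12)
    r=cv2.minAreaRect(P[m][:,:2].astype(np.float32)*1000);print("docktop",m.sum(),np.median(P[m][:,2]),r)
    k=(abs(P[...,2]-.072)<.004)&m|((P[...,2]>.067)&(P[...,2]<.08)&(np.hypot(P[...,0]-.69,P[...,1]-.1)<.05))
    print("key",k.sum(),np.median(P[k],0).round(4))
    g=m&(h[...,2]>120);print("keylight",g.sum(),P[g].mean(0).round(4))
```

```text
desk z 0.0004421480305183412
orange [ 0.685 -0.152  0.017] [0.0124 0.017  0.0209] 164
docktop 1877 0.06235057017201728 ((674.3381958007812, 152.54452514648438), (149.88449096679688, 130.45188903808594), 75.38738250732422)
key 124 [0.6915 0.1032 0.0719]
keylight 36 [0.7025 0.1102 0.0614]
desk z -0.0002666572042182569
orange [ 0.676 -0.164  0.015] [0.0059 0.0164 0.0193] 200
docktop 1074 0.06161070095385357 ((674.0327758789062, 149.00364685058594), (158.7130126953125, 130.6493682861328), 75.03054809570312)
key 72 [0.6913 0.0985 0.0717]
keylight 33 [0.7116 0.1251 0.0623]
```

View pics/crop.png

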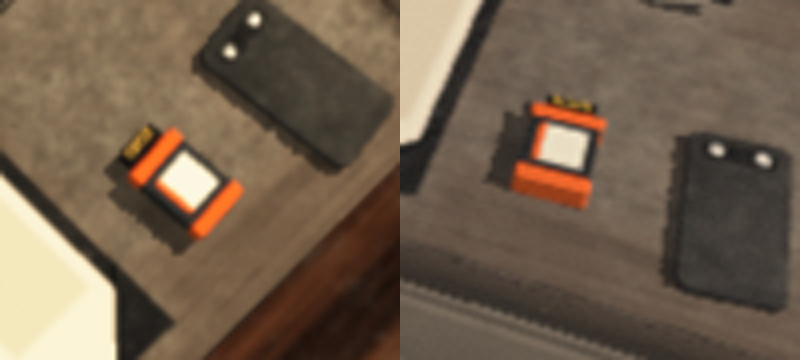

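Both crops confirm it: dark cartridge, orange ends, white label, nose with gold contacts at crop (138,145). The nose points to world (+x,+y). The heights also agree: dock top 0.062, key 0.072, drive top about 0.02. Moving over the dock now.

```bash
python3 -m handwheel '[{"tx":-31,"ty":-15},{"tx":-31,"ty":-15},{"tx":-31,"ty":-15},{"tx":-31,"ty":-15},{"tx":-31,"ty":-15},{"tx":-31,"ty":-15},{"tx":-31,"ty":-15},{"tx":-31,"ty":-15},{"tx":-31,"ty":-15}]' 0
python3 -m handwheel '[{"tx":-31,"ty":-15},{"tx":-31,"ty":-15},{"tx":-31,"ty":-15},{"tx":-31,"ty":-15},{"tx":-31,"ty":-15},{"tx":-31,"ty":-15},{"tx":-31,"ty":-15},{"tx":-31,"ty":-15},{"tx":-31,"ty":-15},{}]'
python3 -m handwheel '[{"roll":0.12},{"roll":0.12},{"roll":0.12},{"roll":0.12},{"roll":0.12},{"roll":0.12},{"roll":0.12},{"roll":0.12},{"roll":0.12},{"roll":0.12},{"roll":0.12},{"roll":0.12}]'
python3 -m handwheel '[{}]'
python3 - <<'E'
from h import *
show();x=grab("wrist","pics/w1.png");np.savez("pics/w1.npz",*x);print(x[3].round(3),x[2].round(1))
E
```

```text
t 0.1 pos [0.2256 0.5823 0.2302] 
 [[-9.324e-01  3.614e-01 -9.000e-04]
 [ 3.614e-01  9.324e-01 -1.600e-03]
 [ 2.000e-04 -1.900e-03 -1.000e+00]] F [ 1.35 -0.28 -0.41] open 0.08532250343230108 0.0
[[ 0.361  0.889  0.281  0.154]
 [ 0.932 -0.344 -0.11   0.61 ]
 [-0.001  0.302 -0.953  0.373]
 [ 0.     0.     0.     1.   ]] [[276.7   0.  254.4]
 [  0.  276.7 196.3]
 [  0.    0.    1. ]]$[0]: bad value
$[0]: bad value
$[0]: bad value
$[0]: bad value
```

View pics/w1.png

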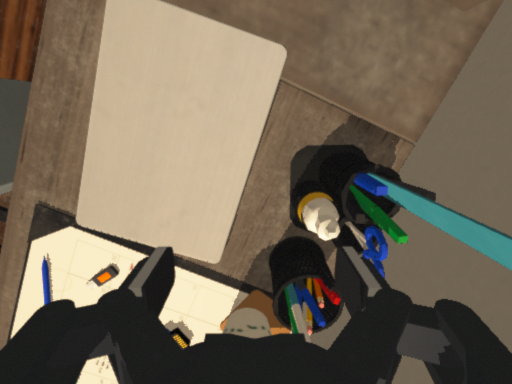

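That picture only shows the pencil cups beside the start pose, since no row was accepted; rows probably need all four numbers.

```bash
python3 -m handwheel '[{"tx":-31,"ty":-15,"tz":0,"roll":0},{"tx":-31,"ty":-15,"tz":0,"roll":0},{"tx":-31,"ty":-15,"tz":0,"roll":0},{"tx":-31,"ty":-15,"tz":0,"roll":0},{"tx":-31,"ty":-15,"tz":0,"roll":0},{"tx":-31,"ty":-15,"tz":0,"roll":0},{"tx":-31,"ty":-15,"tz":0,"roll":0},{"tx":-31,"ty":-15,"tz":0,"roll":0},{"tx":-31,"ty":-15,"tz":0,"roll":0}]' 0 | head -c 600
```

```text
t: 0.9
tool_pos: [0.4379, 0.3545, 0.231]
tool_rot: [-0.577, -3.088, 0.0]
contact_force: [-0.6, 0.6, 0.1]
opening: 0.0002
grip_force: 0.0
```

```bash
python3 -m handwheel '[{"tx":-31,"ty":-15,"tz":0,"roll":0},{"tx":-31,"ty":-15,"tz":0,"roll":0},{"tx":-31,"ty":-15,"tz":0,"roll":0},{"tx":-31,"ty":-15,"tz":0,"roll":0},{"tx":-31,"ty":-15,"tz":0,"roll":0},{"tx":-31,"ty":-15,"tz":0,"roll":0},{"tx":-31,"ty":-15,"tz":0,"roll":0},{"tx":-31,"ty":-15,"tz":0,"roll":0},{"tx":-31,"ty":-15,"tz":0,"roll":0}]'
python3 -m handwheel '[{"tx":0,"ty":0,"tz":0,"roll":0.12},{"tx":0,"ty":0,"tz":0,"roll":0.12},{"tx":0,"ty":0,"tz":0,"roll":0.12},{"tx":0,"ty":0,"tz":0,"roll":0.12},{"tx":0,"ty":0,"tz":0,"roll":0.12},{"tx":0,"ty":0,"tz":0,"roll":0.12},{"tx":0,"ty":0,"tz":0,"roll":0.12},{"tx":0,"ty":0,"tz":0,"roll":0.12},{"tx":0,"ty":0,"tz":0,"roll":0.12},{"tx":0,"ty":0,"tz":0,"roll":0.12},{"tx":0,"ty":0,"tz":0,"roll":0.12},{"tx":0,"ty":0,"tz":0,"roll":0.12}]'
python3 -m handwheel '[{"tx":0,"ty":0,"tz":0,"roll":0.015},{"tx":0,"ty":0,"tz":0,"roll":0}]'
python3 - <<'E'
from h import *
show();x=grab("wrist","pics/w2.png");np.savez("pics/w2.npz",*x);print(x[3].round(3))
E
```

```text
t: 1.65
tool_pos: [0.6493, 0.1278, 0.2308]
tool_rot: [-0.578, -3.087, 0.0]
contact_force: [-0.5, 0.3, 0.5]
opening: -0.0003
grip_force: 0.0
t: 2.65
tool_pos: [0.6483, 0.1293, 0.2307]
tool_rot: [-2.476, -1.933, 0.001]
contact_force: [-0.3, -0.2, -0.5]
opening: 0.0001
grip_force: 0.0
t: 2.82
tool_pos: [0.6484, 0.1293, 0.2309]
tool_rot: [-2.482, -1.925, 0.001]
contact_force: [0.2, -0.2, 0.3]
opening: -0.0001
grip_force: 0.0
t 2.82 pos [0.6484 0.1293 0.2309] 
 [[ 2.491e-01  9.685e-01 -6.000e-04]
 [ 9.685e-01 -2.491e-01 -1.000e-04]
 [-2.000e-04 -6.000e-04 -1.000e+00]] F [ 0.16 -0.2   0.3 ] open -0.00014242109626568577 0.0
[[ 0.968 -0.238 -0.075  0.668]
 [-0.249 -0.924 -0.292  0.204]
 [ 0.     0.301 -0.954  0.373]
 [ 0.     0.     0.     1.   ]]
```

View pics/w2.png

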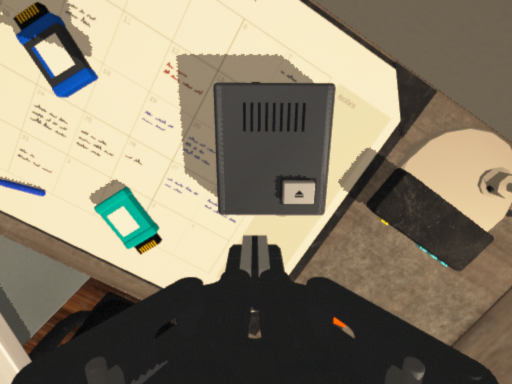

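Key is at (299,191) and the dock outline spans (214,84)–(335,214), square with the image, so the tool is aligned with the dock. Measuring the key and the dock edges.

```bash
cat > dk.py <<'E'
from h import *
im,d,K,E=[np.load("pics/w2.npz")[f"arr_{i}"] for i in range(4)]
P=cloud(d,K,E)
m=((abs(P[...,2]-.062)<.004)).astype(np.uint8);m[:70]=0;m[225:]=0;m[:,:200]=0;m[:,345:]=0
n,l,s,_=cv2.connectedComponentsWithStats(m);i=1+s[1:,4].argmax();mm=l==i
z=np.median(P[mm][:,2]);pts=np.argwhere(mm)[:,::-1]
W=np.array([ray(K,E,p,.062)[:2] for p in pts],np.float32)*1000
print("dock",z,cv2.minAreaRect(W))
g=cv2.cvtColor(im,cv2.COLOR_RGB2GRAY);b=(g>120).astype(np.uint8);b[:170]=0;b[212:]=0;b[:,:275]=0;b[:,325:]=0
c=max(cv2.findContours(b,0,2)[0],key=cv2.contourArea);k=cv2.boundingRect(c)
zk=np.median(P[...,2][k[1]+3:k[1]+k[3]-6,k[0]+3:k[0]+k[2]-3]);print("key",k,zk)
W=np.array([ray(K,E,p,zk)[:2] for p in c[:,0]],np.float32)*1000;r=cv2.minAreaRect(W);print(r)
T=pose(ctrl.get_obs());q=np.append(np.array(r[0])/1000,zk);print("key in tool mm",((q-T[:3,3])@T[:3,:3]*1000).round(1))
E
python3 dk.py
```

```text
dock 0.06187050189959359 ((676.2222900390625, 152.24366760253906), (147.88836669921875, 128.31396484375), 75.3114242553711)
key (284, 183, 31, 21) 0.07244972168141928
((694.6520385742188, 102.71492767333984), (23.740089416503906, 34.5767822265625), 75.57299041748047)
key in tool mm [-14.2  51.5 158.5]
```

```bash
python3 -m handwheel '[{"tx":-7,"ty":26,"tz":20,"roll":0},{"tx":-7,"ty":25.5,"tz":25,"roll":0},{"tx":0,"ty":0,"tz":35,"roll":0},{"tx":0,"ty":0,"tz":35,"roll":0},{"tx":0,"ty":0,"tz":25,"roll":0},{"tx":0,"ty":0,"tz":12,"roll":0},{"tx":0,"ty":0,"tz":0,"roll":0},{"tx":0,"ty":0,"tz":0,"roll":0}]'
python3 -m handwheel '[{"tx":0,"ty":0,"tz":2,"roll":0},{"tx":0,"ty":0,"tz":2,"roll":0},{"tx":0,"ty":0,"tz":2,"roll":0},{"tx":0,"ty":0,"tz":1.5,"roll":0},{"tx":0,"ty":0,"tz":1,"roll":0},{"tx":0,"ty":0,"tz":0,"roll":0},{"tx":0,"ty":0,"tz":0,"roll":0}]'
```

```text
t: 3.53
tool_pos: [0.6951, 0.1029, 0.0796]
tool_rot: [-2.484, -1.923, 0.0]
contact_force: [1.0, 0.6, -0.2]
opening: 0.0002
grip_force: 0.0
t: 4.12
tool_pos: [0.6955, 0.1029, 0.0717]
tool_rot: [2.484, 1.922, 0.002]
contact_force: [0.7, -0.4, 3.0]
opening: 0.0002
grip_force: 1.4
```

Contact with 3 N at z≈0.0717; pressing on in small steps.

```bash
python3 -m handwheel '[{"tx":0,"ty":0,"tz":1,"roll":0},{"tx":0,"ty":0,"tz":1,"roll":0},{"tx":0,"ty":0,"tz":1,"roll":0},{"tx":0,"ty":0,"tz":1,"roll":0},{"tx":0,"ty":0,"tz":1,"roll":0},{"tx":0,"ty":0,"tz":0,"roll":0}]'
python3 -m handwheel '[{"tx":0,"ty":0,"tz":0.5,"roll":0},{"tx":0,"ty":0,"tz":0,"roll":0},{"tx":0,"ty":0,"tz":0,"roll":0}]'
python3 - <<'E'
from h import *
a=grab("top");np.savez("pics/top2.npz",*a)
P=cloud(*a[1:]);D=np.array([.6747,.1515]);th=np.radians(75.4);X=np.array([np.cos(th),np.sin(th)]);Y=np.array([-X[1],X[0]])
q=np.stack([(P[...,:2]-D)@X,(P[...,:2]-D)@Y,P[...,2]],-1)
m=(abs(q[...,1])<.055)&(q[...,2]>.008)&(q[...,2]<.055)&(q[...,0]<-.06)&(q[...,0]>-.25)
print(m.sum(),q[m].min(0) if m.any() else 0)
E
```

```text
t: 4.62
tool_pos: [0.6952, 0.1028, 0.0663]
tool_rot: [2.485, 1.922, 0.001]
contact_force: [-0.5, 0.6, 5.5]
opening: 0.0001
grip_force: 2.8
t: 4.87
tool_pos: [0.6952, 0.1028, 0.066]
tool_rot: [2.485, 1.922, 0.001]
contact_force: [-0.4, 0.3, 5.3]
opening: 0.0003
grip_force: 2.9
494 [-0.24852719 -0.0540197   0.00830934]
```

5.4 N and something now stands out in front of the dock. Lifting clear and looking at the tray from two places with the wrist camera.

```bash
python3 -m handwheel '[{"tx":0,"ty":0,"tz":-30,"roll":0},{"tx":0,"ty":0,"tz":-40,"roll":0},{"tx":-30,"ty":-8,"tz":-40,"roll":0},{"tx":-30,"ty":-8,"tz":-20,"roll":0},{"tx":-30,"ty":-8,"tz":-20,"roll":0},{"tx":-20,"ty":-5,"tz":-15,"roll":0},{"tx":0,"ty":0,"tz":0,"roll":0},{"tx":0,"ty":0,"tz":0,"roll":0}]' 85
python3 - <<'E'
from h import *
show();x=grab("wrist","pics/w3.png");np.savez("pics/w3.npz",*x)
E
```

```text
t: 5.58
tool_pos: [0.6418, 0.0076, 0.2236]
tool_rot: [2.486, 1.92, 0.002]
contact_force: [0.9, 0.5, -0.2]
opening: 0.085
grip_force: 0.0
t 5.58 pos [0.6418 0.0076 0.2236] 
 [[ 2.530e-01  9.675e-01  1.100e-03]
 [ 9.675e-01 -2.530e-01  2.000e-04]
 [ 4.000e-04  1.000e-03 -1.000e+00]] F [ 0.88  0.52 -0.18] open 0.085037637152718 0.0
```

View pics/w3.png

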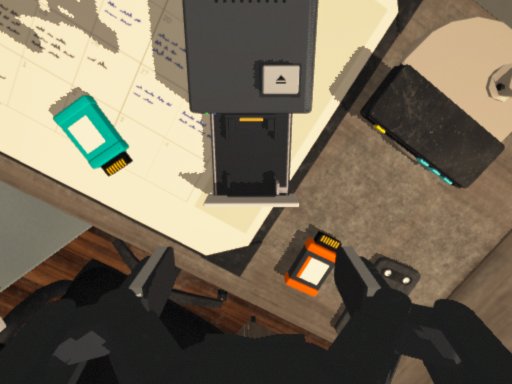

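The tray is out: panel from (206,203) to (299,205), recess at about (250,155), catch at (282,187). The orange drive shows at (312,268). Measuring the panel, rim and floor, using this view's own rays.

```bash
cat > tray.py <<'E'
from h import *
im,d,K,E=[np.load("pics/w3.npz")[f"arr_{i}"] for i in range(4)]
P=cloud(d,K,E);D=np.array([.6747,.1515]);th=np.radians(75.4);X=np.array([np.cos(th),np.sin(th)]);Y=np.array([-X[1],X[0]])
q=np.stack([(P[...,:2]-D)@X,(P[...,:2]-D)@Y,P[...,2]],-1)*1000
box=(q[...,0]<-78)&(q[...,0]>-200)&(abs(q[...,1])<66)&(np.arange(384)[:,None]<215)
def rep(n,m):
    m=m&box;print(n,m.sum(),"min",q[m].min(0).round(1),"max",q[m].max(0).round(1),"rect",cv2.minAreaRect(P[m][:,:2].astype(np.float32)*1000))
rep("panel",(q[...,2]>40)&(q[...,2]<50))
rim=(q[...,2]>21)&(q[...,2]<28)
rep("rim",rim);fl=(q[...,2]>13)&(q[...,2]<19)&(abs(q[...,1])<24);rep("floor",fl)
print("floor z",np.median(q[fl&box][:,2]),"rim z",np.median(q[rim&box][:,2]),"panel z",np.median(q[(q[...,2]>43)&box][:,2]))
for x0 in(-165,-160,-155,-105,-100,-95,-90):
    s=rim&box&(abs(q[...,0]-x0)<2);y=np.sort(q[s][:,1]);print(x0,len(y),y[:1].round(1),y[y<0][-1:].round(1),y[y>0][:1].round(1),y[-1:].round(1))
h=cv2.cvtColor(im,cv2.COLOR_RGB2HSV)
o=(h[...,0]<15)&(h[...,1]>170)&(h[...,2]>140)&(abs(P[...,2]-.018)<.006)&(P[...,1]<-.03)&(P[...,0]>.6)
print("orange",o.sum(),cv2.minAreaRect(P[o][:,:2].astype(np.float32)*1000),np.median(P[o][:,2]))
E
python3 tray.py; python3 -c "
import cv2;i=cv2.imread('pics/w3.png')
import numpy as np
cv2.imwrite('pics/w3c.png',np.hstack([cv2.resize(i[95:220,190:315],(400,400),interpolation=2),cv2.resize(i[220:320,270:370],(400,400),interpolation=2)]))"
```

```text
panel 517 min [-184.9  -59.4   40. ] max [-178.8   57.8   47.3] rect ((629.6737060546875, -24.543354034423828), (5.860380172729492, 117.1278076171875), 75.07270050048828)
rim 916 min [-180.2  -59.3   21.2] max [-78.3  56.8  28. ] rect ((643.3300170898438, 26.071468353271484), (101.85432434082031, 116.14288330078125), 75.35733795166016)
floor 2698 min [-176.5  -24.    13.2] max [-82.   24.   18.4] rect ((642.1064453125, 26.42089080810547), (94.43616485595703, 47.9713020324707), 75.31584930419922)
floor z 15.79334203384822 rim z 23.744176349864365 panel z 45.38578144424227
-165 21 [-33.3] [-29.4] [26.9] [29.6]
-160 26 [-35.9] [-29.3] [26.8] [29.5]
-155 19 [-31.9] [-29.2] [26.7] [29.1]
-105 12 [-31.9] [-29.5] [26.4] [28.9]
-100 28 [-31.9] [-29.4] [26.3] [30.2]
-95 51 [-31.8] [-20.9] [18.9] [29.9]
-90 60 [-31.6] [-20.8] [18.8] [29.7]
orange 608 ((687.115966796875, -154.03823852539062), (76.01673889160156, 51.111358642578125), 49.03607177734375) 0.017157176008744
```

View pics/w3c.png

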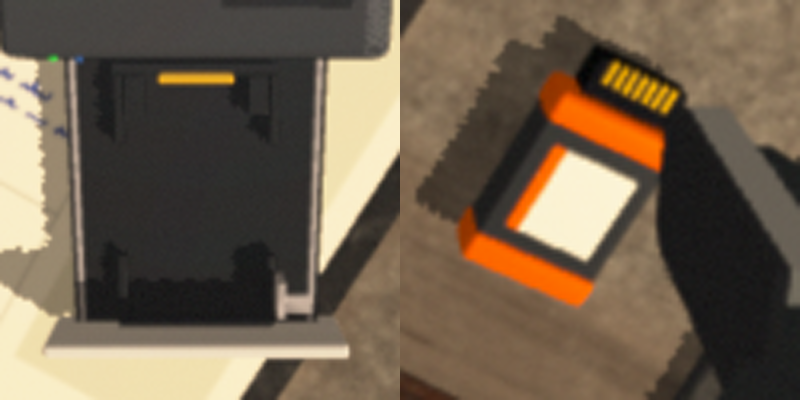

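The crop shows an empty recess with the gold connector at the dock end and the catch bottom right; the drive lies flat with its nose at the upper right. Numbers agree with the text: floor 15.8 mm, rim 23.7 mm, panel top 46 mm, tray out about 104 mm. Moving over the drive for a clean view, and checking the tray's height profile where the fingers go.

```bash
python3 -m handwheel '[{"tx":-26,"ty":26,"tz":0,"roll":0},{"tx":-27,"ty":26,"tz":0,"roll":0},{"tx":-27,"ty":26,"tz":0,"roll":0},{"tx":-26,"ty":26,"tz":0,"roll":0},{"tx":0,"ty":0,"tz":0,"roll":0.115},{"tx":0,"ty":0,"tz":0,"roll":0.115},{"tx":0,"ty":0,"tz":0,"roll":0.115},{"tx":0,"ty":0,"tz":0,"roll":0.115},{"tx":0,"ty":0,"tz":0,"roll":0},{"tx":0,"ty":0,"tz":0,"roll":0}]'
cat > drv.py <<'E'
from h import *
show();x=grab("wrist","pics/w4.png");im,d,K,E=x;P=cloud(d,K,E);h=cv2.cvtColor(im,cv2.COLOR_RGB2HSV)
o=(h[...,0]<15)&(h[...,1]>150)&(h[...,2]>110)&(abs(P[...,2]-.018)<.006)&(P[...,1]<-.03)&(P[...,0]>.6)
z=np.percentile(P[o][:,2],90);r=cv2.minAreaRect(P[o][:,:2].astype(np.float32)*1000);print("orange",o.sum(),r,"top z",z)
vu=np.argwhere(o);print("px",vu.min(0),vu.max(0))
T=pose(ctrl.get_obs());q=(P-T[:3,3])@T[:3,:3]*1000
top=o&(P[...,2]>.016);print("tool-frame body min/max",np.percentile(q[top],[.5],0).round(1),np.percentile(q[top],[99.5],0).round(1))
m=(q[...,0]>-300)&(abs(P[...,:2]-np.array(r[0])/1000).max(-1)<.09)&(P[...,2]>.004)&(P[...,2]<.03)&(np.arange(384)[:,None]<240)
n,l,s,_=cv2.connectedComponentsWithStats(m.astype(np.uint8));m=l==l[top][len(l[top])//2]
print("whole",m.sum(),cv2.minAreaRect(P[m][:,:2].astype(np.float32)*1000))
E
python3 drv.py
cat >> tray.py <<'E'
print("profile y:z",[(y,np.median(q[...,2][box&(abs(q[...,0]+129)<10)&(abs(q[...,1]-y)<1)]).round(1)) for y in range(-56,57,4)])
E
python3 tray.py | tail -1
```

```text
t: 6.47
tool_pos: [0.7157, -0.1191, 0.2207]
tool_rot: [-2.853, -1.31, 0.004]
contact_force: [-0.8, -0.6, 0.9]
opening: 0.085
grip_force: 0.0
t 6.47 pos [ 0.7157 -0.1191  0.2207] 
 [[ 0.6517  0.7584 -0.0033]
 [ 0.7585 -0.6517  0.0011]
 [-0.0013 -0.0032 -1.    ]] F [-0.83 -0.65  0.86] open 0.08498306584610525 0.0
orange 837 ((688.3492431640625, -154.41629028320312), (75.51292419433594, 52.13102722167969), 49.416297912597656) top z 0.018320779347939863
px [177 236] [231 276]
tool-frame body min/max [[-81.8 -23.  201.9]] [[ -8.   27.2 205.3]]
whole 2435 ((693.2671508789062, -148.50830078125), (91.11320495605469, 52.130523681640625), 49.149200439453125)
profile y:z [(-56, np.float64(1.1)), (-52, np.float64(15.4)), (-48, np.float64(16.2)), (-44, np.float64(15.7)), (-40, np.float64(16.2)), (-36, np.float64(16.3)), (-32, np.float64(15.8)), (-28, np.float64(16.1)), (-24, np.float64(15.6)), (-20, np.float64(15.7)), (-16, np.float64(15.9)), (-12, np.float64(15.9)), (-8, np.float64(16.1)), (-4, np.float64(15.7)), (0, np.float64(15.6)), (4, np.float64(15.9)), (8, np.float64(15.8)), (12, np.float64(15.5)), (16, np.float64(15.3)), (20, np.float64(15.6)), (24, np.float64(15.7)), (28, np.float64(15.9)), (32, np.float64(15.9)), (36, np.float64(15.6)), (40, np.float64(16.0)), (44, np.float64(15.7)), (48, np.float64(15.9)), (52, np.float64(1.3)), (56, np.float64(1.0))]
```

View pics/w4.png

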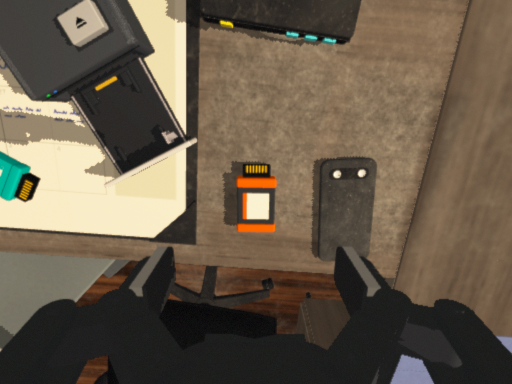

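The drive is at (257,205), clear and square to the tool, nose up, with a 59 mm gap to the phone. It measures 91x52 mm with its top at 18–20 mm. Descending open.

```bash
python3 -m handwheel '[{"tx":-18,"ty":1,"tz":30,"roll":0},{"tx":-19,"ty":1.2,"tz":30,"roll":0},{"tx":0,"ty":0,"tz":35,"roll":0},{"tx":0,"ty":0,"tz":35,"roll":0},{"tx":0,"ty":0,"tz":35,"roll":0},{"tx":0,"ty":0,"tz":20,"roll":0},{"tx":0,"ty":0,"tz":10,"roll":0},{"tx":0,"ty":0,"tz":5,"roll":0},{"tx":0,"ty":0,"tz":0,"roll":0},{"tx":0,"ty":0,"tz":0,"roll":0}]' 72
python3 -c "
from h import *
show()"
```

```text
t: 7.35
tool_pos: [0.6947, -0.1499, 0.025]
tool_rot: [2.856, 1.305, 0.003]
contact_force: [0.9, -0.0, -0.1]
opening: 0.0722
grip_force: 0.0
t 7.35 pos [ 0.6947 -0.1499  0.025 ] 
 [[ 6.543e-01  7.563e-01  2.600e-03]
 [ 7.563e-01 -6.543e-01 -8.000e-04]
 [ 1.100e-03  2.500e-03 -1.000e+00]] F [ 0.94 -0.03 -0.09] open 0.07216194764601062 0.0
```

```bash
python3 -m handwheel '[{"tx":0,"ty":-2,"tz":8,"roll":0},{"tx":0,"ty":0,"tz":7,"roll":0},{"tx":0,"ty":0,"tz":4,"roll":0},{"tx":0,"ty":0,"tz":2.5,"roll":0},{"tx":0,"ty":0,"tz":0,"roll":0},{"tx":0,"ty":0,"tz":0,"roll":0}]' 72
python3 -m handwheel '[{"tx":0,"ty":0,"tz":0,"roll":0},{"tx":0,"ty":0,"tz":0,"roll":0},{"tx":0,"ty":0,"tz":0,"roll":0},{"tx":0,"ty":0,"tz":0,"roll":0},{"tx":0,"ty":0,"tz":0,"roll":0},{"tx":0,"ty":0,"tz":0,"roll":0}]' 40 30
```

```text
t: 7.85
tool_pos: [0.6917, -0.1484, 0.0015]
tool_rot: [-2.857, -1.305, 0.0]
contact_force: [-0.6, -0.2, -0.8]
opening: 0.0719
grip_force: 0.0
t: 8.35
tool_pos: [0.6923, -0.1485, 0.0023]
tool_rot: [2.857, 1.305, 0.001]
contact_force: [0.6, 0.2, 2.3]
opening: 0.0512
grip_force: 33.6
```

Gripped at 51 mm, 34 N. Lifting, then carrying to above the tray.

```bash
python3 -m handwheel '[{"tx":0,"ty":0,"tz":-10,"roll":0},{"tx":0,"ty":0,"tz":-30,"roll":0},{"tx":0,"ty":0,"tz":-30,"roll":0},{"tx":0,"ty":0,"tz":-30,"roll":0},{"tx":0,"ty":0,"tz":0,"roll":0}]'
python3 -m handwheel '[{"tx":10,"ty":-15,"tz":0,"roll":0},{"tx":20,"ty":-30,"tz":0,"roll":0},{"tx":20,"ty":-30,"tz":0,"roll":0},{"tx":20,"ty":-30,"tz":0,"roll":0},{"tx":20,"ty":-31,"tz":0,"roll":0},{"tx":10,"ty":-15,"tz":0,"roll":0},{"tx":0,"ty":0,"tz":0,"roll":-0.11},{"tx":0,"ty":0,"tz":0,"roll":-0.12},{"tx":0,"ty":0,"tz":0,"roll":-0.12},{"tx":0,"ty":0,"tz":0,"roll":-0.107},{"tx":0,"ty":0,"tz":0,"roll":0},{"tx":0,"ty":0,"tz":0,"roll":0}]'
python3 - <<'E'
from h import *
show();x=grab("wrist","pics/w5.png");np.savez("pics/w5.npz",*x);show()
im,d,K,E=x;P=cloud(d,K,E);print(P[150:260:10,255].round(3))
E
```

```text
t: 8.77
tool_pos: [0.696, -0.1496, 0.1106]
tool_rot: [2.85, 1.302, 0.014]
contact_force: [2.0, 0.3, 1.1]
opening: 0.0513
grip_force: 33.3
t: 9.77
tool_pos: [0.642, 0.0266, 0.1003]
tool_rot: [-2.489, -1.914, 0.003]
contact_force: [-0.3, 0.1, -2.0]
opening: 0.0508
grip_force: 33.3
t 9.77 pos [0.642  0.0266 0.1003] 
 [[ 2.565e-01  9.665e-01 -2.500e-03]
 [ 9.666e-01 -2.565e-01  3.000e-04]
 [-3.000e-04 -2.500e-03 -1.000e+00]] F [-0.29  0.12 -2.  ] open 0.05075204066643735 33.2556688785553
t 9.82 pos [0.6423 0.0265 0.1007] 
 [[ 2.564e-01  9.666e-01 -1.900e-03]
 [ 9.666e-01 -2.564e-01  2.000e-04]
 [-3.000e-04 -1.900e-03 -1.000e+00]] F [-0.45 -0.   -0.73] open 0.0508961106537066 33.25583338737488
[[0.655 0.071 0.024]
 [0.653 0.062 0.015]
 [0.65  0.054 0.016]
 [0.654 0.069 0.112]
 [0.653 0.064 0.111]
 [0.652 0.059 0.111]
 [0.651 0.055 0.115]
 [0.65  0.05  0.117]
 [0.648 0.045 0.116]
 [0.646 0.039 0.115]
 [0.645 0.034 0.115]]
```

View pics/w5.png

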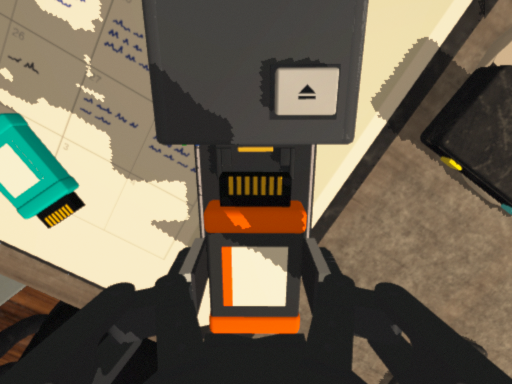

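The drive is held level, nose (tip at v≈172) towards the dock, with the gold tray connector at (255,149) straight ahead. Measuring the drive in the hand against the tray, in the tool frame.

```bash
cat > inh.py <<'E'
from h import *
im,d,K,E=[np.load("pics/w5.npz")[f"arr_{i}"] for i in range(4)]
P=cloud(d,K,E);T=pose(ctrl.get_obs());T=np.array(T);q=(P-T[:3,3])@T[:3,:3]*1000
h=cv2.cvtColor(im,cv2.COLOR_RGB2HSV);w=P[...,2]
o=(h[...,0]<15)&(h[...,1]>150)&(h[...,2]>110)&(w>.107)&(w<.125)
print("orange",o.sum(),np.percentile(q[o],[1],0).round(1),np.percentile(q[o],[99],0).round(1),cv2.minAreaRect(q[o][:,:2].astype(np.float32)))
n=(w>.104)&(w<.114)&(np.arange(384)[:,None]<203)&(abs(np.arange(512)-255)<45)&(np.arange(384)[:,None]>160)
print("nose",n.sum(),np.percentile(q[n],[1],0).round(1),np.percentile(q[n],[99],0).round(1))
lab=(w>.107)&(w<.125)&(abs(q[...,1])<22)&(abs(q[...,0])<45);A=np.c_[q[lab][:,:2],np.ones(lab.sum())]
print("plane tilt",np.linalg.lstsq(A,q[lab][:,2],rcond=None)[0])
e=(w>.02)&(w<.028)&(abs(q[...,1])<50)&(q[...,0]>20)&(np.arange(384)[:,None]<200);print("rim",e.sum(),np.percentile(q[e],[1,99],0).round(1))
for v in(145,150,155,160,165):
    r=e[v];print(v,[(round(float(a),1),round(float(b),1)) for a,b in zip(q[v][r][:,0],q[v][r][:,1])][::4])
g=(h[...,0]>15)&(h[...,0]<30)&(h[...,1]>150)&(h[...,2]>150);a=g&(w<.03)&(w>.01)&(abs(q[...,1])<25);b=g&(w>.1);print("gold tray",q[a].mean(0).round(1),"gold nose y",q[b][:,1].min(),q[b][:,1].max())
t=np.array([.6433,.0264,.016]);print("nest in tool",((t-T[:3,3])@T[:3,:3]*1000).round(1))
E
python3 inh.py
```

```text
orange 4733 [[-44.6 -24.2 -16.2]] [[29.7 25.4 -8.8]] ((-8.067699432373047, 0.6374874114990234), (76.35222625732422, 51.83183288574219), 0.5372244119644165)
nose 2074 [[ 32.2 -16.7 -11.6]] [[45.7 18.3 -4.1]]
plane tilt [ 4.15905330e-02  1.98559298e-03 -1.38269082e+01]
rim 1029 [[ 25.1 -30.   75.4]
 [ 50.2  32.2  78.8]]
145 [(49.9, -29.8), (50.1, -26.4), (50.1, -23.3), (50.2, -20.1), (50.0, -17.1), (50.3, -13.8), (50.1, -9.9), (50.2, -6.8), (50.1, -3.7), (49.9, -0.6), (50.1, 2.6), (50.2, 5.7), (50.2, 8.8), (50.0, 12.0), (50.0, 15.2), (50.0, 18.4), (50.0, 21.5), (50.2, 24.5), (50.0, 27.8), (50.1, 30.9)]
150 [(46.1, -29.8), (46.3, -26.5), (46.2, -23.4), (46.2, -20.3), (46.2, -11.6), (46.3, -8.4), (46.2, -5.3), (46.3, -2.1), (46.3, 1.0), (46.2, 4.2), (46.2, 7.3), (46.3, 10.5), (46.4, 13.6), (46.2, 22.3), (46.3, 25.4), (46.2, 28.6)]
155 [(42.2, -30.0), (42.3, -26.7), (42.2, -23.6), (42.5, -20.3), (42.2, 21.6), (42.4, 24.7), (42.0, 28.2), (42.3, 31.1)]
160 [(38.2, -30.1), (38.2, -26.9), (38.5, -23.5), (38.4, -20.4), (38.2, 21.0), (38.3, 24.1), (38.1, 27.4), (38.2, 30.5)]
165 [(34.0, -30.4), (34.4, -26.9), (34.3, -23.8), (34.2, -20.6), (34.1, 21.9), (34.2, 25.1), (34.1, 28.4), (34.3, 31.4)]
gold tray [47.   0.7 77. ] gold nose y 0.5136951986024574 13.614804046451336
nest in tool [ 0.2  1.2 84.6]
```

Drive origin in the tool frame is (0, 0.6) mm and the recess is (0.2, 0.9±0.3) mm, with yaw within 0.8°. Only a trim is needed. Lowering to just above the rim.

```bash
python3 -m handwheel '[{"tx":0.3,"ty":0.3,"tz":10,"roll":-0.01},{"tx":0,"ty":0,"tz":20,"roll":0},{"tx":0,"ty":0,"tz":20,"roll":0},{"tx":0,"ty":0,"tz":10,"roll":0},{"tx":0,"ty":0,"tz":5,"roll":0},{"tx":0,"ty":0,"tz":0,"roll":0},{"tx":0,"ty":0,"tz":0,"roll":0},{"tx":0,"ty":0,"tz":0,"roll":0}]'
python3 -c "
from h import *
show()
T=pose(ctrl.get_obs());print((np.array([.6433,.0264,.016])-T[:3,3])@T[:3,:3]*1000)"
```

```text
t: 10.48
tool_pos: [0.6447, 0.0262, 0.0381]
tool_rot: [2.477, 1.93, 0.003]
contact_force: [0.2, -0.9, -0.4]
opening: 0.0512
grip_force: 33.2
t 10.48 pos [0.6447 0.0262 0.0381] 
 [[ 2.447e-01  9.696e-01  2.300e-03]
 [ 9.696e-01 -2.447e-01 -1.000e-04]
 [ 4.000e-04  2.300e-03 -1.000e+00]] F [ 0.22 -0.89 -0.43] open 0.051160533133952524 33.20739984512329
[-0.14351525 -1.42828046 22.105855  ]
```

The pose reading wavers by about 2 mm sideways, so I let it settle and sample.

```bash
for i in 1 2 3 4; do python3 -m handwheel '[{"tx":0,"ty":0,"tz":0,"roll":0}]' | sed -n 1,3p; done
python3 - <<'E'
from h import *
for i in range(3):
    x=grab("wrist");T=pose(ctrl.get_obs());print(T[:3,3].round(4),T[:3,1].round(4),((np.array([.6433,.0264,.016])-T[:3,3])@T[:3,:3]*1000).round(1))
im,d,K,E=x;np.savez("pics/w6.npz",*x);cv2.imwrite("pics/w6.png",im[:,:,::-1])
E
```

```text
t: 10.57
tool_pos: [0.6447, 0.0262, 0.0383]
tool_rot: [2.477, 1.93, 0.003]
t: 10.65
tool_pos: [0.6445, 0.0262, 0.038]
tool_rot: [2.477, 1.93, 0.002]
t: 10.73
tool_pos: [0.6442, 0.0262, 0.0376]
tool_rot: [2.477, 1.93, 0.002]
t: 10.82
tool_pos: [0.6439, 0.0262, 0.0373]
tool_rot: [2.478, 1.93, 0.001]
[0.6437 0.0263 0.0371] [ 9.697e-01 -2.445e-01  5.000e-04] [-0.  -0.5 21.1]
[0.6437 0.0263 0.0369] [ 9.696e-01 -2.445e-01  3.000e-04] [ 0.  -0.4 20.9]
[0.6436 0.0263 0.0368] [ 9.696e-01 -2.445e-01  1.000e-04] [ 0.  -0.3 20.8]
```

View pics/w6.png

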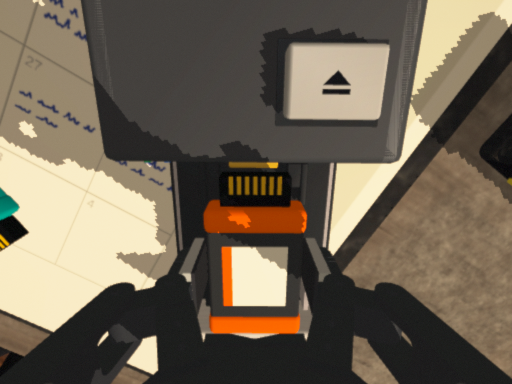

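Drive centred at u≈255, tray connector and side walls at u≈253.5: a small sideways offset remains while the arm is still creeping. Measuring it at this height.

```bash
cat > rel.py <<'E'
from h import *
for i in range(3): x=grab("wrist")
o=ctrl.get_obs();im,d,K,E=x;T=pose(o);P=cloud(d,K,E);q=(P-T[:3,3])@T[:3,:3]*1000;w=P[...,2]*1000
h=cv2.cvtColor(im,cv2.COLOR_RGB2HSV);V=np.arange(384)[:,None];U=np.arange(512)
print(T[:3,3].round(4),"nest tool",((np.array([.6433,.0264,.016])-T[:3,3])@T[:3,:3]*1000).round(1),"F",np.round(o["contact_force"],1))
b=(h[...,0]<15)&(h[...,1]>150)&(h[...,2]>110)&(abs(q[...,1])<30)&(abs(q[...,0])<50)&(abs(U-255)<60)
t=b&(q[...,2]<-10);print("drive",cv2.minAreaRect(q[t][:,:2].astype(np.float32)),"top world z",np.percentile(w[t],[50,90]).round(1))
g=(h[...,0]>15)&(h[...,0]<32)&(h[...,1]>130)&(h[...,2]>120)&(V<172)&(abs(U-255)<60)
print("gold tray y",q[g][:,1].min().round(1),q[g][:,1].max().round(1),"x",q[g][:,0].mean().round(1),"z",w[g].mean().round(1))
f=(w>12)&(w<20)&(abs(q[...,1])<70)&(q[...,0]>-10)&(q[...,0]<60)&(V<235)
for v in(175,185,195,205):
    y=q[v][f[v]][:,1];print(v,"tray floor y edges",y.min().round(1),y.max().round(1),((y.min()+y.max())/2).round(1))
r=(w>21)&(w<27)&(abs(q[...,1])<35)&(V<240)&(q[...,0]>-10)
for v in(166,170,175,180,190,200,215):
    y=np.sort(q[v][r[v]][:,1])
    if len(y): print(v,"rim",y.min().round(1),y[y<0][-1:].round(1),y[y>0][:1].round(1),y.max().round(1))
E
python3 rel.py
```

```text
[0.6435 0.0263 0.0367] nest tool [ 0.1 -0.3 20.7] F [-0.2 -0.7 -0.8]
drive ((-8.403526306152344, 0.9217338562011719), (76.85137176513672, 52.06736755371094), 0.5943877696990967) top world z [51.8 52.6]
gold tray y -13.0 13.8 x 47.2 z 25.6
175 tray floor y edges -49.3 49.6 0.1
185 tray floor y edges -49.3 49.3 0.0
195 tray floor y edges -49.3 49.1 -0.1
205 tray floor y edges -50.1 49.7 -0.2
166 rim -30.7 [-0.5] [0.] 31.5
170 rim -30.7 [-19.4] [19.6] 31.0
175 rim -31.0 [-19.6] [21.3] 31.1
180 rim -31.4 [-20.3] [22.6] 31.2
190 rim -31.1 [-27.7] [27.4] 31.0
200 rim -31.4 [-27.5] [27.4] 30.9
```

Tray centre is at y≈0.0 and the drive at y≈+0.8; x agrees to within 0.5. Trimming and lowering slowly.

```bash
python3 -m handwheel '[{"tx":0.3,"ty":-0.8,"tz":2,"roll":0},{"tx":0,"ty":0,"tz":2,"roll":0},{"tx":0,"ty":0,"tz":1,"roll":0},{"tx":0,"ty":0,"tz":0,"roll":0},{"tx":0,"ty":0,"tz":0,"roll":0},{"tx":0,"ty":0,"tz":0,"roll":0},{"tx":0,"ty":0,"tz":0,"roll":0},{"tx":0,"ty":0,"tz":0,"roll":0}]'
python3 rel.py
```

```text
t: 11.78
tool_pos: [0.643, 0.0268, 0.0319]
tool_rot: [2.478, 1.931, 0.0]
contact_force: [0.1, 0.5, -1.1]
opening: 0.051
grip_force: 33.2
[0.6429 0.0267 0.0318] nest tool [-0.2  0.4 15.8] F [ 0.1 -0.4 -1.2]
drive ((-10.01443862915039, 0.7365989685058594), (80.10126495361328, 52.044490814208984), 0.2548605501651764) top world z [46.9 47.7]
gold tray y -12.6 14.5 x 46.6 z 25.1
175 tray floor y edges -49.1 50.5 0.7
185 tray floor y edges -49.4 50.6 0.6
195 tray floor y edges -48.9 50.5 0.8
205 tray floor y edges -49.1 50.3 0.6
166 rim -30.4 [-0.4] [0.1] 31.4
170 rim -30.5 [-18.8] [20.3] 31.4
175 rim -29.9 [-18.8] [20.8] 31.9
180 rim -30.1 [-19.5] [21.9] 32.2
190 rim -30.9 [-26.8] [28.3] 31.9
200 rim -30.4 [-27.1] [28.2] 31.4
```

Aligned within 0.1 mm in y. Lowering by feel.

```bash
python3 -m handwheel '[{"tx":0,"ty":0,"tz":1.5,"roll":0},{"tx":0,"ty":0,"tz":1.5,"roll":0},{"tx":0,"ty":0,"tz":1.5,"roll":0},{"tx":0,"ty":0,"tz":1,"roll":0},{"tx":0,"ty":0,"tz":0,"roll":0},{"tx":0,"ty":0,"tz":0,"roll":0}]'
python3 -m handwheel '[{"tx":0,"ty":0,"tz":1,"roll":0},{"tx":0,"ty":0,"tz":1,"roll":0},{"tx":0,"ty":0,"tz":1,"roll":0},{"tx":0,"ty":0,"tz":1,"roll":0},{"tx":0,"ty":0,"tz":0,"roll":0},{"tx":0,"ty":0,"tz":0,"roll":0}]'
```

```text
t: 12.43
tool_pos: [0.6428, 0.0268, 0.026]
tool_rot: [-2.478, -1.931, 0.0]
contact_force: [-0.1, -0.7, -1.2]
opening: 0.0513
grip_force: 33.2
t: 12.93
tool_pos: [0.6428, 0.0268, 0.0221]
tool_rot: [-2.478, -1.931, 0.0]
contact_force: [0.1, 0.2, -0.6]
opening: 0.0509
grip_force: 33.2
```

```bash
python3 -m handwheel '[{"tx":0,"ty":0,"tz":0.7,"roll":0},{"tx":0,"ty":0,"tz":0.7,"roll":0},{"tx":0,"ty":0,"tz":0,"roll":0},{"tx":0,"ty":0,"tz":0,"roll":0}]'
python3 -m handwheel '[{"tx":0,"ty":0,"tz":0.5,"roll":0},{"tx":0,"ty":0,"tz":0.4,"roll":0},{"tx":0,"ty":0,"tz":0,"roll":0},{"tx":0,"ty":0,"tz":0,"roll":0}]'
```

```text
t: 13.27
tool_pos: [0.6428, 0.0267, 0.0208]
tool_rot: [-2.478, -1.931, 0.0]
contact_force: [0.0, -0.4, -0.6]
opening: 0.0511
grip_force: 33.2
t: 13.6
tool_pos: [0.643, 0.0267, 0.0204]
tool_rot: [2.478, 1.931, 0.0]
contact_force: [-1.2, -0.4, 1.8]
opening: 0.051
grip_force: 33.6
```

Contact felt at underside ≈ 16 mm, so it is on the floor. Releasing.

```bash
python3 -m handwheel '[{"tx":0,"ty":0,"tz":0,"roll":0},{"tx":0,"ty":0,"tz":0,"roll":0},{"tx":0,"ty":0,"tz":0,"roll":0},{"tx":0,"ty":0,"tz":0,"roll":0},{"tx":0,"ty":0,"tz":-1,"roll":0}]' 68
python3 -m handwheel '[{"tx":0,"ty":0,"tz":-8,"roll":0},{"tx":0,"ty":0,"tz":-20,"roll":0},{"tx":0,"ty":0,"tz":-30,"roll":0},{"tx":0,"ty":0,"tz":-35,"roll":0},{"tx":0,"ty":0,"tz":-35,"roll":0},{"tx":0,"ty":0,"tz":-25,"roll":0},{"tx":-10,"ty":0,"tz":-20,"roll":0},{"tx":-20,"ty":0,"tz":0,"roll":0},{"tx":0,"ty":0,"tz":0,"roll":0},{"tx":0,"ty":0,"tz":0,"roll":0},{"tx":0,"ty":0,"tz":0,"roll":0}]'
cat > seat.py <<'E'
from h import *
x=grab("wrist","pics/w7.png");im,d,K,E=x;P=cloud(d,K,E)
D=np.array([.6747,.1515]);th=np.radians(75.4);X=np.array([np.cos(th),np.sin(th)]);Y=np.array([-X[1],X[0]])
q=np.stack([(P[...,:2]-D)@X,(P[...,:2]-D)@Y,P[...,2]],-1)*1000;h=cv2.cvtColor(im,cv2.COLOR_RGB2HSV);V=np.arange(384)[:,None]
o=(h[...,0]<15)&(h[...,1]>150)&(h[...,2]>110)&(q[...,2]>28)&(q[...,2]<45)&(abs(q[...,1])<40)&(V<240)
print("drive body",cv2.minAreaRect(q[o][:,:2].astype(np.float32)),"top z",np.median(q[o][:,2]))
l=(q[...,2]>30)&(q[...,2]<42)&(abs(q[...,0]+137)<33)&(abs(q[...,1])<22)&(V<240)
A=np.c_[q[l][:,:2]/1,np.ones(l.sum())];print("slopes",np.linalg.lstsq(A,q[l][:,2],rcond=None)[0].round(4))
p=(q[...,2]>43)&(q[...,2]<50)&(q[...,0]<-70)&(q[...,0]>-200)&(V<240)&(abs(q[...,1])<64)
print("panel",np.percentile(q[p],[1,99],0).round(1))
E
python3 seat.py
```

```text
t: 14.02
tool_pos: [0.6427, 0.0268, 0.0207]
tool_rot: [-2.478, -1.931, 0.0]
contact_force: [0.2, 0.0, -0.3]
opening: 0.0679
grip_force: 0.0
t: 14.93
tool_pos: [0.6351, -0.002, 0.1934]
tool_rot: [-2.478, -1.93, 0.001]
contact_force: [-0.2, -0.3, -0.1]
opening: 0.0677
grip_force: 0.0
drive body ((-136.7764129638672, -2.0490245819091797), (74.54413604736328, 50.32026290893555), 0.10173468291759491) top z 35.49140669052123
slopes [ 1.90000e-03 -1.20000e-03  3.54734e+01]
panel [[-184.9  -57.8   43.1]
 [ -74.4   56.7   49. ]]
```

View pics/w7.png

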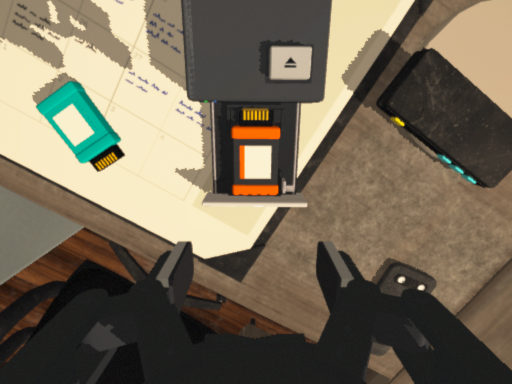

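Drive seated: body flat (slopes 0.002), top at 35.5 mm (3.5 mm under the mouth edge), origin at dock x −128.8 against nest −129. Now closing the fingers and going down in front of the panel.

```bash
python3 -m handwheel '[{"tx":-30,"ty":0,"tz":0,"roll":0.008},{"tx":-36,"ty":0,"tz":10,"roll":0},{"tx":0,"ty":0,"tz":35,"roll":0},{"tx":0,"ty":0,"tz":35,"roll":0},{"tx":0,"ty":0,"tz":35,"roll":0},{"tx":0,"ty":0,"tz":30,"roll":0},{"tx":0,"ty":0,"tz":15,"roll":0},{"tx":0,"ty":0,"tz":8,"roll":0},{"tx":0,"ty":0,"tz":0,"roll":0},{"tx":0,"ty":0,"tz":0,"roll":0},{"tx":0,"ty":0,"tz":0,"roll":0}]' 0 20
cat > dp.py <<'E'
from h import *
o=ctrl.get_obs();T=pose(o);D=np.array([.6747,.1515]);th=np.radians(75.4);X=np.array([np.cos(th),np.sin(th)]);Y=np.array([-X[1],X[0]])
p=T[:2,3]-D;print("t",o["t"],"dock xy mm",(p@X*1000).round(1),(p@Y*1000).round(1),"z",T[2,3].round(4),"yaw",np.degrees(np.arctan2(T[1,0],T[0,0])).round(2),"Fx_dock",(np.array(o["contact_force"])[:2]@X).round(2),np.round(o["contact_force"],1))
E
python3 dp.py
```

```text
t: 15.9
tool_pos: [0.6206, -0.0663, 0.0278]
tool_rot: [2.484, 1.92, 0.003]
contact_force: [0.6, 0.8, 0.5]
opening: 0.0002
grip_force: 0.0
t 15.9 dock xy mm -224.4 -2.6 z 0.0278 yaw 75.41 Fx_dock 0.89 [0.6 0.8 0.5]
```

```bash
python3 -m handwheel '[{"tx":6,"ty":-1,"tz":3,"roll":0},{"tx":8,"ty":0,"tz":0,"roll":0},{"tx":6,"ty":0,"tz":0,"roll":0},{"tx":4,"ty":0,"tz":0,"roll":0},{"tx":2,"ty":0,"tz":0,"roll":0},{"tx":2,"ty":0,"tz":0,"roll":0},{"tx":2,"ty":0,"tz":0,"roll":0},{"tx":2,"ty":0,"tz":0,"roll":0},{"tx":2,"ty":0,"tz":0,"roll":0}]' >/dev/null; python3 dp.py
python3 -m handwheel '[{"tx":2,"ty":0,"tz":0,"roll":0},{"tx":2,"ty":0,"tz":0,"roll":0},{"tx":2,"ty":0,"tz":0,"roll":0},{"tx":2,"ty":0,"tz":0,"roll":0}]'>/dev/null; python3 dp.py
```

```text
t 16.65 dock xy mm -192.4 -0.2 z 0.0231 yaw 75.4 Fx_dock -7.22 [-2.8 -6.7  1.9]
t 16.9833 dock xy mm -184.6 -0.2 z 0.0232 yaw 75.38 Fx_dock -6.44 [-2.6 -6.   3.3]
```

Contact at about 6.5–7 N, the tray is moving. Pushing on steadily.

```bash
python3 -m handwheel '[{"tx":3,"ty":0,"tz":0,"roll":0},{"tx":4,"ty":0,"tz":0,"roll":0},{"tx":4,"ty":0,"tz":0,"roll":0},{"tx":4,"ty":0,"tz":0,"roll":0},{"tx":4,"ty":0,"tz":0,"roll":0},{"tx":4,"ty":0,"tz":0,"roll":0},{"tx":4,"ty":0,"tz":0,"roll":0},{"tx":4,"ty":0,"tz":0,"roll":0},{"tx":4,"ty":0,"tz":0,"roll":0},{"tx":3,"ty":0,"tz":0,"roll":0},{"tx":2,"ty":0,"tz":0,"roll":0}]'>/dev/null; python3 dp.py
python3 - <<'E'
from h import *
im,d,K,E=grab("wrist");P=cloud(d,K,E);T=pose(ctrl.get_obs());q=(P-T[:3,3])@T[:3,:3]*1000;h=cv2.cvtColor(im,cv2.COLOR_RGB2HSV)
l=(P[...,2]>.03)&(P[...,2]<.04)&(q[...,0]>10)&(abs(q[...,1])<24);print("drive z rows",l.sum(),np.median(P[l][:,2]))
m=(P[...,2]>.043)&(P[...,2]<.049)&(q[...,0]>-5)&(q[...,0]<40)&(abs(q[...,1])<58);print("panel x in tool",np.percentile(q[m][:,0],[2,50,98]).round(1),m.sum())
E
```

```text
t 17.9 dock xy mm -144.5 -0.3 z 0.0232 yaw 75.39 Fx_dock -7.13 [-2.8 -6.7  2.1]
drive z rows 9935 0.03518094830457727
panel x in tool [ 6.2 14.2 16.7] 3146
```

Drive still flat at 35 mm; the panel face is 11 mm ahead of the TCP, so the click is due around TCP −92. Pushing to about −102.

```bash
python3 -m handwheel '[{"tx":3,"ty":0,"tz":0,"roll":0},{"tx":4,"ty":0,"tz":0,"roll":0},{"tx":4,"ty":0,"tz":0,"roll":0},{"tx":4,"ty":0,"tz":0,"roll":0},{"tx":4,"ty":0,"tz":0,"roll":0},{"tx":4,"ty":0,"tz":0,"roll":0},{"tx":4,"ty":0,"tz":0,"roll":0},{"tx":4,"ty":0,"tz":0,"roll":0},{"tx":4,"ty":0,"tz":0,"roll":0},{"tx":3,"ty":0,"tz":0,"roll":0},{"tx":2,"ty":0,"tz":0,"roll":0},{"tx":1,"ty":0,"tz":0,"roll":0}]'>/dev/null; python3 dp.py
python3 -m handwheel '[{"tx":1,"ty":0,"tz":0,"roll":0},{"tx":1,"ty":0,"tz":0,"roll":0}]'>/dev/null; python3 dp.py
```

```text
t 18.95 dock xy mm -103.6 -0.4 z 0.0231 yaw 75.39 Fx_dock -7.05 [-2.2 -6.7  2.7]
t 19.1167 dock xy mm -101.8 -0.4 z 0.0231 yaw 75.38 Fx_dock -8.02 [-2.9 -7.5  2.7]
```

```bash
for i in 1 2; do python3 -m handwheel '[{"tx":0.7,"ty":0,"tz":0,"roll":0},{"tx":0.7,"ty":0,"tz":0,"roll":0},{"tx":0.6,"ty":0,"tz":0,"roll":0}]'>/dev/null; python3 dp.py; done
python3 -m handwheel '[{"tx":0.7,"ty":0,"tz":0,"roll":0},{"tx":0.7,"ty":0,"tz":0,"roll":0}]'>/dev/null; python3 dp.py
```

```text
t 19.3667 dock xy mm -99.8 -0.4 z 0.0231 yaw 75.38 Fx_dock -7.31 [-2.2 -7.   2.7]
t 19.6167 dock xy mm -98.4 -0.4 z 0.0232 yaw 75.39 Fx_dock -10.51 [ -3.2 -10.    4.2]
t 19.7833 dock xy mm -97.7 -0.4 z 0.0232 yaw 75.39 Fx_dock -11.21 [ -4.9 -10.3   4.6]
```

The ramp has begun. Half-millimetre rows from here, checking each.

```bash
for i in 1 2 3; do python3 -m handwheel '[{"tx":0.5,"ty":0,"tz":0,"roll":0},{"tx":0.5,"ty":0,"tz":0,"roll":0}]'>/dev/null; python3 dp.py; done
```

```text
t 19.95 dock xy mm -97.1 -0.3 z 0.0232 yaw 75.39 Fx_dock -11.88 [ -3.9 -11.3   4.7]
t 20.1167 dock xy mm -96.4 -0.4 z 0.0232 yaw 75.38 Fx_dock -13.52 [ -5.  -12.7   4.6]
t 20.2833 dock xy mm -95.7 -0.4 z 0.0232 yaw 75.38 Fx_dock -13.92 [ -5.2 -13.    5. ]
```

```bash
for i in 1 2; do python3 -m handwheel '[{"tx":0.5,"ty":0,"tz":0,"roll":0},{"tx":0.4,"ty":0,"tz":0,"roll":0}]'>/dev/null; python3 dp.py; done
```

```text
t 20.45 dock xy mm -93.4 -0.4 z 0.0232 yaw 75.35 Fx_dock -7.19 [-2.5 -6.8  2.6]
t 20.6167 dock xy mm -91.3 -0.4 z 0.0231 yaw 75.36 Fx_dock -6.46 [-1.7 -6.2  3.1]
```

The force fell from 14 to 6.5 N: the click. Stop pushing and back off gently.

```bash
python3 -m handwheel '[{"tx":-2,"ty":0,"tz":0,"roll":0},{"tx":-2,"ty":0,"tz":0,"roll":0},{"tx":-3,"ty":0,"tz":0,"roll":0},{"tx":-3,"ty":0,"tz":0,"roll":0},{"tx":-3,"ty":0,"tz":0,"roll":0},{"tx":0,"ty":0,"tz":0,"roll":0},{"tx":0,"ty":0,"tz":0,"roll":0}]'>/dev/null; python3 dp.py
```

```text
t 21.2 dock xy mm -102.7 -0.1 z 0.0229 yaw 75.37 Fx_dock 1.02 [ 0.4  0.9 -0.4]
```

The tool is free of contact and the tray did not follow. Retreating and verifying.

```bash
python3 -m handwheel '[{"tx":-15,"ty":0,"tz":0,"roll":0},{"tx":-25,"ty":0,"tz":0,"roll":0},{"tx":-10,"ty":0,"tz":-20,"roll":0},{"tx":0,"ty":0,"tz":-35,"roll":0},{"tx":0,"ty":0,"tz":-35,"roll":0},{"tx":0,"ty":0,"tz":-35,"roll":0},{"tx":0,"ty":0,"tz":-30,"roll":0},{"tx":0,"ty":0,"tz":-10,"roll":0},{"tx":0,"ty":0,"tz":0,"roll":0},{"tx":0,"ty":0,"tz":0,"roll":0},{"tx":0,"ty":0,"tz":0,"roll":0}]'>/dev/null; python3 dp.py
python3 - <<'E'
from h import *
im,d,K,E=grab("wrist","pics/w8.png");P=cloud(d,K,E)
D=np.array([.6747,.1515]);th=np.radians(75.4);X=np.array([np.cos(th),np.sin(th)]);Y=np.array([-X[1],X[0]])
q=np.stack([(P[...,:2]-D)@X,(P[...,:2]-D)@Y,P[...,2]],-1)*1000;V=np.arange(384)[:,None]
k=(abs(q[...,0]+45)<8)&(abs(q[...,1]+32)<12);print("key z",np.median(q[k][:,2]),k.sum())
p=(q[...,2]>42)&(q[...,2]<49)&(q[...,0]<-76)&(q[...,0]>-200)&(abs(q[...,1])<62)&(V<240);print("panel x",np.percentile(q[p],[2,98],0).round(1),p.sum())
E
```

```text
t 22.1167 dock xy mm -153.0 1.3 z 0.185 yaw 75.38 Fx_dock 0.49 [-0.6  0.7 -0.6]
key z 72.43410859475702 593
panel x [[-80.9 -57.1  43.3]
 [-76.2  54.2  47.1]] 699
```

View pics/w8.png

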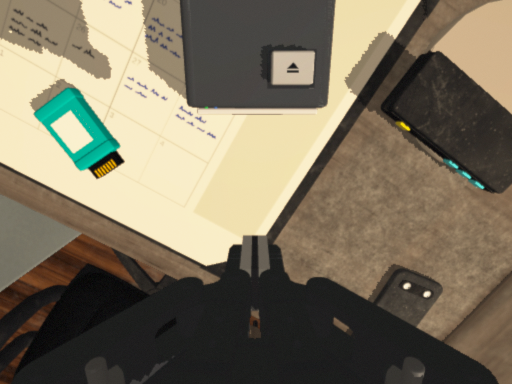

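The tray is shut, with its panel at (258,110), face at −81 mm. The key at (292,69) is up at 72.4 mm. The gripper is clear of everything, so I'm handing in.

```bash
python3 -c "
from station import ctrl
print(ctrl.finish_job())"
```

```text
the job is handed in; nothing more can be done
None
```

Job handed in at about 22 s: the orange drive lay flat in the recess, nose to the dock, before the tray was pushed home with at most about 14 N measured until it clicked, and a last look showed the tray shut and the key up; no verdict came back.

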